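# Free the wedged flux bottle from the tidy box

### The arm

A 6-joint arm with a two-finger parallel gripper is mounted at the origin on the work surface. World frame = base frame: x ahead of the robot, y to its left, z up, the work surface at z = 0. Lengths are in mm, angles in rad, forces in N, time in s.
With the tool pointing down it reaches from about 400 to 925 mm from the base axis. Payload 12.5 kg.
Tool frame: the origin (TCP) lies midway between the tips of the shut fingers; the grasp point (between the pads) lies 19 mm behind it; z points along the fingers, y is the line along which they close (so a half turn about z gives the same grasp; the last joint's range is limited). The gripper opens to 95 mm and grips with 3 to 60 N. Pads are 20 mm wide; open, the fingers measure 119 mm over their backs; the gripper's body (75 mm by 180 mm) begins 59 mm behind the grasp point.
Start: joints at [1.114, 0.491, 1.559, -0, 1.092, -0.106], TCP at [214.765, 586.961, 214.661] pointing down, gripper open.
Joint ranges: [-3.1, 3.1], [-0.84, 2.19], [0.05, 2.79], [-1.13, 4.28], [0.06, 2.93], [-2.69, 2.69]. Speed limits (rad/s): [2.22, 2.22, 2.79, 3.14, 3.14, 3.14].

### API

Orientations are given as [roll, pitch, yaw] about the fixed x, y, z axes, in that order (R = Rz(yaw) Ry(pitch) Rx(roll)).
In Python, from cell import state, read_camera, camera_info, env gives the robot as it stands.
- The arm moves only by the tool move_arm, never from a script. Its argument "commands" is a list of rows, each a list of 3 entries, a list of its own where there are three numbers: the shift along the world's x, y, z in cm, then the turn, a rotation vector about the world's x, y, z in degrees, then the opening, from 0 (shut) to 1 (fully open). A call has 1 to 10 rows; each row shifts and turns the commanded pose from where the row before left it; what a row does not reach is not made up. A row lasts 1/10 s, in which the tool goes at most 50 mm and 8.59 degrees, less where a joint would pass 70% of its speed; a pose out of reach is approached as far as the arm can. A call with a gripper value outside its range is refused whole. The fingers move at their own pace and stop on an object; the grip force is fixed at half the most. Time passes only in rows, so rows that do not move let the fingers close. It gives the time, the measured TCP pose, the force, the opening and the grip force at its end, in the units of the state.
- state(): the state, without advancing time (a new reading comes with each control period).
- read_camera(name): name is "side" or "top" or "wrist"; returns the picture (400x640x3 uint8, blue, green, red); there is no depth.
- camera_info(name): a dict with "K" (3x3 intrinsics, pixels), "k1" (the pictures are not rectified: a ray, as slopes to the right and down, at radius r is drawn at 1 + k1 r^2 times it, then the intrinsics apply), "cam_to_world" (4x4, takes a point from camera to world coordinates). Camera axes: x right, y down, z forward; pixel columns grow to the right and rows downward; lengths in mm; the calibration is good to about 2 mm. A picture is of the moment at which its call begins: read the wrist's pose just before it. camera_info takes no time and is no camera call; for the wrist camera it gives the pose at the moment of the call.
- env.job_done(): hands the job in; it is judged then, once.
The state is a dict: "t": time; "joints": joint angles; "qvel": joint speeds; "tau": joint torques, N m; "eef_pos": TCP position; "tcp_rot": TCP orientation; "ft_force": force on the tool from outside, world axes, zero at the start; "moment": the same for the moment, N m; "opening": opening from 0.0 (shut) to 1.0 (fully open); "grip_force": force on a finger pad.
Only numpy, scipy, OpenCV 4.12 (cv2) and the standard library are available. Lean on these libraries where they do the work, as an engineer would, in place of code of your own. Each camera call takes 0.05 s, during which the arm holds its last target. There are 200 camera calls.

### The job

On this soldering bench a white flux bottle has toppled into the plywood tidy box and is wedged aslant in a corner compartment, its cap sticking out over the box's corner. Pull it free and stand it upright, cap up and wholly on the round cork coaster; set it down rather than drop it, and let go. Leave the matching bottle that already stands on the bench as it is.

Things in the scene. Friction and masses are not known exactly. Their poses are not given: they have to be found in the camera images.
- bottle: White closed bottle, 0.1 to 0.2 kg, 155 mm tall: round body 38 mm wide up to 128 mm, shoulder, black cap 25 mm wide from 136 mm. Origin: centre of its base; z axis along it to the cap (x, y mean nothing). At the start it leans about 34 degrees over the box's (-x, -y) corner, base near the box's middle; the wall tops touch it about 75 mm up, the body above is clear.
- bin: Fixed square plywood box, open on top, 150 x 150 mm, 75 mm high; walls, floor and two crossing full-height dividers 5 mm thick: four compartments of 67 x 67 mm. Origin under its centre on the bench, x and y along its sides, z up. The bottle is in the (-x, -y) one, whose corner points roughly away from the robot; a small candle lamp, 32 mm high, is in the opposite one.
- coaster: Fixed round cork coaster, 80 mm in diameter and 6 mm thick. Origin at the centre of its underside on the bench, z up.
- spare: Bystander: a bottle of the same kind (38 mm diameter, 155 mm tall) standing loose and upright on the bench. Origin at the centre of its base, z up along the bottle.
Things that resemble listed ones, but are neither listed nor needed, are in the scene too. Of the things that look like the bin, the smallest one is meant.

How it is judged:
By the outcome, as a careful person would: the job done as asked, in the order asked, and still so for the second after the job is handed in, with the robot touching nothing.
It also fails if it takes over 35 s, if anything falls off the work surface, if the arm or the gripper's body presses on something with over 40 N, if the wrist force passes 120 N, or if a joint passes its speed limit or range.

## Working session

There is one attempt and no reset: what is moved stays moved. The work goes in short steps, Python scripts to look and compute and a tool call to move; the robot and the scene stay as the last step left them, time stands still between calls to the robot, and variables do not carry over. Pictures are saved under pics/ and viewed, at most 10 in all, crops included, and the job is handed in when it is done.

Besides the shell and the picture viewer there is one more tool, called after "Request:" by a JSON object that holds its "op" and its "data". move_arm: Moves the arm, as the interface text tells. Its arguments: {"type":"object","properties":{"commands":{"type":"array"}},"required":["commands"]}

```bash
mkdir -p pics
cat > h.py <<'E'
import numpy as np, cv2
from cell import state, read_camera, camera_info, env
def ray(ci,u,v):
    K=np.array(ci["K"]);T=np.array(ci["cam_to_world"]);k=ci["k1"]
    d=np.linalg.inv(K)@[u,v,1];s=d[:2].copy();p=s.copy()
    for _ in range(20): p=s/(1+k*(p@p))
    return T[:3,3],T[:3,:3]@np.array([p[0],p[1],1])
def onz(ci,u,v,z):
    o,d=ray(ci,u,v);return o+d*(z-o[2])/d[2]
def two(c1,p1,c2,p2):
    o1,d1=ray(c1,*p1);o2,d2=ray(c2,*p2)
    A=np.array([d1,-d2]).T;x=np.linalg.lstsq(A,o2-o1,rcond=None)[0]
    a,b=o1+d1*x[0],o2+d2*x[1];return (a+b)/2,np.linalg.norm(a-b)
E
python3 - <<'E'
from h import *
for n in("top","side"):
    im=read_camera(n);cv2.imwrite(f"pics/{n}1.png",im)
    print(n,np.round(camera_info(n)["cam_to_world"],2).tolist())
E
```

```text
top [[0.02, -0.99, 0.13, 346.04], [-1.0, -0.02, 0.0, -65.76], [0.0, -0.13, -0.99, 943.59], [0.0, 0.0, 0.0, 1.0]]
side [[0.99, -0.07, 0.12, 341.43], [-0.14, -0.57, 0.81, -1106.55], [0.01, -0.82, -0.57, 800.04], [0.0, 0.0, 0.0, 1.0]]
```

View pics/top1.png

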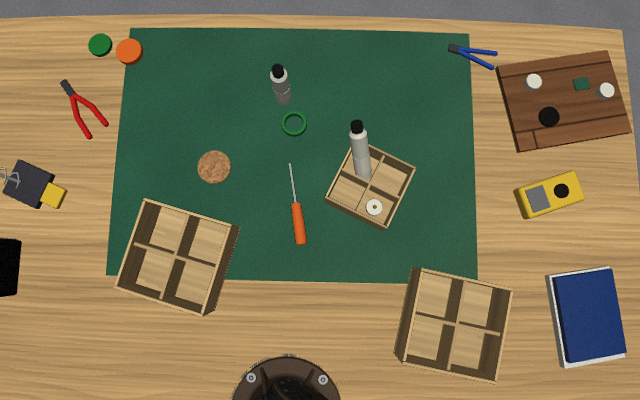

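View pics/side1.png

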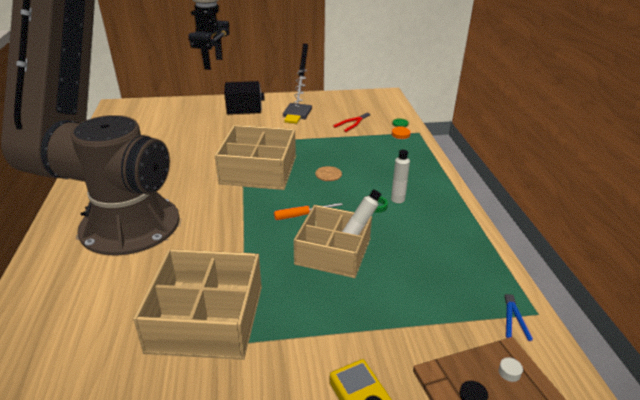

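Top view: there are three boxes, at (177,257), (455,325) and the smallest at (370,187). The two white bottles are the leaning one at (361,150), in the small box, and the standing spare at (281,85). The coaster is at (214,167); the orange, green and ring discs are decoys. I'll take the bottle at (361,150) and check it in one crop.

Run:
```python
import cv2,numpy as np
t=cv2.imread("pics/top1.png")[110:240,310:430];s=cv2.imread("pics/side1.png")[180:280,285:395]
a=cv2.resize(t,(370,400),interpolation=cv2.INTER_CUBIC);b=cv2.resize(s,(430,391),interpolation=cv2.INTER_CUBIC)
o=np.zeros((400,800,3),np.uint8);o[:,:370]=a;o[:391,370:]=b
cv2.imwrite("pics/crop1.png",o)
```

```text
(no output)
```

View pics/crop1.png

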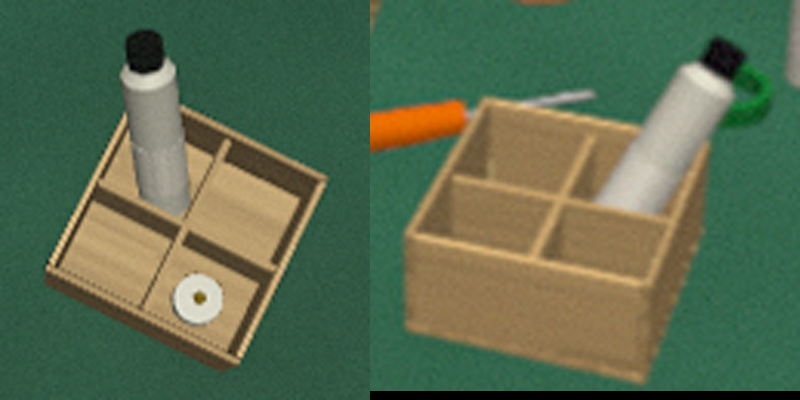

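The crop confirms it: a white bottle with a black cap, leaning out of the far compartment of the smallest box, with the candle opposite. Now I'll measure the positions.

Run:
```python
from h import *
ct,cs=camera_info("top"),camera_info("side")
t,s=cv2.imread("pics/top1.png"),cv2.imread("pics/side1.png")
def blob(im,m,x0,x1,y0,y1):
    k=np.zeros(m.shape,bool);k[y0:y1,x0:x1]=m[y0:y1,x0:x1]
    n,l,st,c=cv2.connectedComponentsWithStats(k.astype(np.uint8));i=1+st[1:,4].argmax();return c[i],st[i]
blk=lambda im:im.max(2)<60
hs=lambda im:cv2.cvtColor(im,cv2.COLOR_BGR2HSV)
wh=lambda im:(hs(im)[...,1]<40)&(hs(im)[...,2]>90)
capT=blob(t,t.max(2)<50,345,370,115,140);capS=blob(s,s.max(2)<50,362,388,185,210)
wT=blob(t,wh(t),340,380,120,182);wS=blob(s,wh(s),340,385,190,240)
print(capT,capS,wT,wS)
c,e=two(ct,capT[0],cs,capS[0]);print("cap",c.round(1),e.round(1))
w,e=two(ct,wT[0],cs,wS[0]);print("body",w.round(1),e.round(1)); d=c-w;d/=np.linalg.norm(d);print("axis",d.round(3),np.degrees(np.arccos(d[2])))
bc=[onz(ct,u,v,75) for u,v in((325.2,197.1),(415.4,168.5),(387.8,227),(369,186.4))]
print("bin",np.round(bc,1), "ctr",((bc[0]+bc[1])/2).round(1))
f=bc[0]+bc[1]-bc[2];print("far corner",f.round(1))
cork=(abs(hs(t)[...,0].astype(int)-12)<8)&(hs(t)[...,1]>70)
cc=blob(t,cork,190,240,140,195);print(cc);print("coaster",onz(ct,*cc[0],6).round(1))
sT=blob(t,t.max(2)<50,268,292,60,82);print("spare cap",sT,onz(ct,*sT[0],148).round(1))
print(camera_info("wrist")["cam_to_world"],state()["tcp_rot"],state()["eef_pos"])
```

```text
(array([356.45833333, 126.27083333]), array([351, 120,  12,  14, 144], dtype=int32)) (array([374.92647059, 194.42647059]), array([370, 190,  11,  10,  68], dtype=int32)) (array([360.708166  , 153.84203481]), array([349, 129,  23,  51, 747], dtype=int32)) (array([361.14215686, 215.12091503]), array([343, 196,  35,  39, 612], dtype=int32))
cap [ 611.7 -136.6  136.5] 1.9
body [ 572.4 -151.    87.5] 13.4
axis [0.611 0.223 0.76 ] 40.54336914220796
bin [[ 471.7  -76.2   75. ]
 [ 538.9 -271.2   75. ]
 [ 410.4 -210.8   75. ]
 [ 497.1 -170.1   75. ]] ctr [ 505.3 -173.7   75. ]
far corner [ 600.3 -136.6   75. ]
(array([213.7936694 , 166.66236811]), array([198, 151,  33,  33, 853], dtype=int32))
coaster [548.2 186.2   6. ]
spare cap (array([277.34306569,  70.43065693]), array([272,  64,  12,  14, 137], dtype=int32)) [723.6  28.8 148. ]
[[ 3.43738212e-01  9.06018690e-01  2.46929494e-01  1.45259748e+02]
 [ 9.39064986e-01 -3.31362347e-01 -9.14108704e-02  6.12699918e+02]
 [-9.96820157e-04  2.63304251e-01 -9.64712329e-01  3.83895304e+02]
 [ 0.00000000e+00  0.00000000e+00  0.00000000e+00  1.00000000e+00]] [-3.14064115e+00 -1.04653030e-04  2.79081375e+00] [214.66876332 586.75671136 214.128224  ]
```

Request:
{"op": "move_arm", "data": {"commands": [[[1.9,-3.5,0.4],[0,0,-7],1],[[1.9,-3.5,0.4],[0,0,-7],1],[[1.9,-3.5,0.4],[0,0,-7],1],[[1.9,-3.5,0.4],[0,0,-7],1],[[1.9,-3.5,0.4],[0,0,-7],1],[[1.9,-3.5,0.4],[0,0,-7],1],[[1.9,-3.5,0.4],[0,0,-7],1],[[1.9,-3.5,0.4],[0,0,-7],1],[[1.9,-3.5,0.4],[0,0,-7],1],[[1.9,-3.5,0.4],[0,0,-7],1]]}}

```text
t: 1.1
eef_pos: [405.2, 235.4, 254.8]
tcp_rot: [-3.142, 0.0, 1.564]
ft_force: [0.6, 0.1, 0.1]
opening: 1.0
grip_force: 0.0
```

Request:
{"op": "move_arm", "data": {"commands": [[[1.9,-3.5,0.4],[0,0,-7],1],[[1.9,-3.5,0.4],[0,0,-7],1],[[1.9,-3.5,0.4],[0,0,-7],1],[[1.9,-3.5,0.4],[0,0,-7],1],[[1.9,-3.5,0.4],[0,0,-7],1],[[1.9,-3.5,0.4],[0,0,-7],1],[[1.9,-3.5,0.4],[0,0,-7],1],[[1.9,-3.5,0.4],[0,0,-7],1],[[1.9,-3.5,0.4],[0,0,-7],1],[[1.9,-3.5,0.4],[0,0,-7],1]]}}

```text
t: 2.1
eef_pos: [595.2, -114.6, 294.5]
tcp_rot: [-3.141, 0.0, 0.342]
ft_force: [0.6, 0.3, -0.4]
opening: 1.002
grip_force: 0.0
```

Run:
```python
from h import *
ci=camera_info("wrist");im=read_camera("wrist");cv2.imwrite("pics/w1.png",im)
import pickle;pickle.dump(ci,open("w1.pkl","wb"))
def proj(p):
    T=np.linalg.inv(np.array(ci["cam_to_world"]));q=T[:3,:3]@p+T[:3,3];s=q[:2]/q[2];s=s*(1+ci["k1"]*(s@s));return (np.array(ci["K"])@[s[0],s[1],1])[:2]
B=np.array([535,-163,16.]);d=np.array([.529,.182,.829])
for x in(0,80,128,136,145.5,155):print(x,proj(B+x*d).round())
```

```text
0 [337. 210.]
80 [342. 191.]
128 [345. 175.]
136 [346. 172.]
145.5 [346. 168.]
155 [347. 164.]
```

View pics/w1.png

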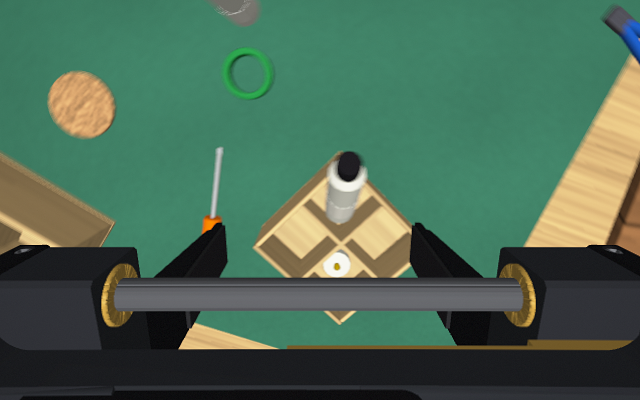

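The wrist view shows the cap at (348,165) and the lower body at (341,215). My estimate projects to within about 2-4 px, so it holds. The coaster is at (82,104). Next I tilt the tool onto the bottle axis.

Request:
{"op": "move_arm", "data": {"commands": [[[0.9,-0.1,-1.6],[-1.84,5.37,0],1],[[0.9,-0.1,-1.6],[-1.84,5.37,0],1],[[0.9,-0.1,-1.6],[-1.84,5.37,0],1],[[0.9,-0.1,-1.6],[-1.84,5.37,0],1],[[1.0,-0.2,-1.6],[-1.84,5.37,0],1],[[1.0,-0.2,-1.6],[-1.84,5.37,0],1],[[0,0,0],[0,0,0],1]]}}

```text
t: 2.85
eef_pos: [650.9, -120.2, 192.7]
tcp_rot: [-3.125, 0.604, 0.355]
ft_force: [-0.2, 0.5, -1.8]
opening: 0.999
grip_force: 0.0
```

Run:
```python
from h import *
from scipy.spatial.transform import Rotation as R
s=state();M=R.from_euler("xyz",s["tcp_rot"]).as_matrix();print(np.array(s["eef_pos"]).round(1),M.round(3).tolist(),np.round(s["joints"],2))
im=read_camera("wrist");cv2.imwrite("pics/w2.png",im)
```

```text
[ 650.9 -120.2  192.7] [[0.772, 0.339, -0.538], [0.286, -0.941, -0.182], [-0.568, -0.014, -0.823]] [-0.17  0.81  1.11 -0.28  1.76  1.07]
```

View pics/w2.png

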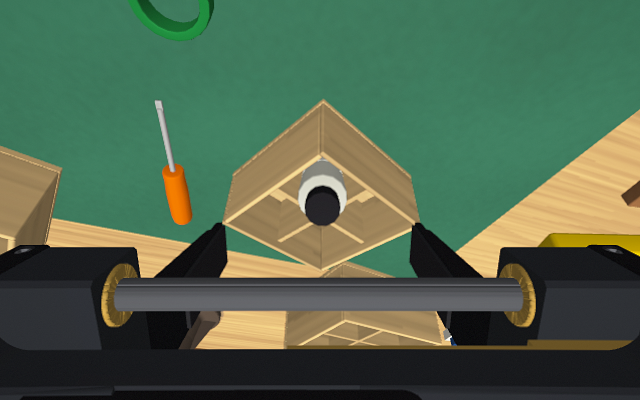

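The cap top is at (322,206), centred between the fingers, and the bottle axis lines up with the tool. One more numeric check of the in-plane offset.

Run:
```python
from h import *
from scipy.spatial.transform import Rotation as R
im=cv2.imread("pics/w2.png");ci=camera_info("wrist");s=state()
p=onz(ci,322,207,144.5);M=R.from_euler("xyz",s["tcp_rot"]).as_matrix()
print(p.round(1),(M.T@(p-s["eef_pos"])).round(1))
```

```text
[ 620.  -133.3  144.5] [ 0.9  2.3 60.6]
```

Request:
{"op": "move_arm", "data": {"commands": [[[-0.84,-0.31,-1.3],[0,0,0],1],[[-0.84,-0.31,-1.3],[0,0,0],1],[[-0.84,-0.31,-1.3],[0,0,0],1],[[-0.84,-0.31,-1.3],[0,0,0],1],[[-0.84,-0.31,-1.3],[0,0,0],1],[[-0.84,-0.31,-1.3],[0,0,0],1],[[-0.84,-0.31,-1.3],[0,0,0],1],[[-0.84,-0.31,-1.3],[0,0,0],1],[[0,0,0],[0,0,0],1]]}}

```text
t: 3.8
eef_pos: [582.3, -146.2, 95.2]
tcp_rot: [-3.13, 0.593, 0.35]
ft_force: [0.3, -0.5, 1.0]
opening: 1.002
grip_force: 0.0
```

Request:
{"op": "move_arm", "data": {"commands": [[[0,0,0],[0,0,0],0.2],[[0,0,0],[0,0,0],0.2],[[0,0,0],[0,0,0],0.2],[[0,0,0],[0,0,0],0.2],[[0,0,0],[0,0,0],0.2],[[0,0,0],[0,0,0],0.2]]}}

```text
t: 4.4
eef_pos: [583.6, -145.8, 94.7]
tcp_rot: [-3.13, 0.594, 0.351]
ft_force: [0.3, 0.9, 0.5]
opening: 0.55
grip_force: 0.0
```

Request:
{"op": "move_arm", "data": {"commands": [[[0,0,0],[0,0,0],0.2],[[0,0,0],[0,0,0],0.2],[[0,0,0],[0,0,0],0.2],[[0,0,0],[0,0,0],0.2],[[0,0,0],[0,0,0],0.2],[[0,0,0],[0,0,0],0.2]]}}

```text
t: 5.0
eef_pos: [583.5, -145.9, 94.7]
tcp_rot: [-3.13, 0.594, 0.351]
ft_force: [0.1, -0.7, -0.0]
opening: 0.396
grip_force: 30.0
```

Request:
{"op": "move_arm", "data": {"commands": [[[0.4,0.14,0.8],[0,0,0],0.2],[[0.4,0.14,0.8],[0,0,0],0.2],[[0.4,0.14,0.8],[0,0,0],0.2]]}}

```text
t: 5.3
eef_pos: [596.2, -141.4, 119.5]
tcp_rot: [-3.13, 0.594, 0.351]
ft_force: [0.9, -0.0, -0.9]
opening: 0.397
grip_force: 30.0
```

Request:
{"op": "move_arm", "data": {"commands": [[[0.7,0.2,1.4],[0,0,0],0.2],[[0.7,0.2,1.4],[0,0,0],0.2],[[0.7,0.2,1.4],[0,0,0],0.2],[[0.7,0.2,1.4],[0,0,0],0.2],[[0.5,0.2,1.5],[0,0,0],0.2],[[0,0,2],[0,0,0],0.2],[[0,0,2],[0,0,0],0.2],[[0,0,1],[0,0,0],0.2]]}}

```text
t: 6.1
eef_pos: [629.1, -131.4, 241.9]
tcp_rot: [-3.132, 0.592, 0.35]
ft_force: [0.2, -0.3, -2.3]
opening: 0.396
grip_force: 30.0
```

Request:
{"op": "move_arm", "data": {"commands": [[[0,0,0.5],[1.84,-5.37,0],0.2],[[0,0,0.5],[1.84,-5.37,0],0.2],[[0,0,0.5],[1.84,-5.37,0],0.2],[[0,0,0.5],[1.84,-5.37,0],0.2],[[0,0,0.5],[1.84,-5.37,0],0.2],[[0,0,0],[1.84,-5.37,0],0.2],[[0,0,0],[0,0,0],0.2],[[0,0,0],[0,0,0],0.2]]}}

```text
t: 6.9
eef_pos: [628.3, -131.8, 265.0]
tcp_rot: [3.142, 0.002, 0.347]
ft_force: [0.5, -0.4, -1.5]
opening: 0.398
grip_force: 30.0
```

Run:
```python
from h import *
from scipy.spatial.transform import Rotation as R
s=state();M=R.from_euler("xyz",s["tcp_rot"]);print(M.as_matrix()[:,2].round(4),s["eef_pos"])
a=read_camera("side");cv2.imwrite("pics/s2.png",a)
b=cv2.resize(a[80:260,270:470],(666,600),interpolation=cv2.INTER_CUBIC);cv2.imwrite("pics/s2c.png",b)
```

```text
[-2.e-03 -8.e-04 -1.e+00] [ 628.27096138 -131.78130807  265.01032883]
```

View pics/s2c.png

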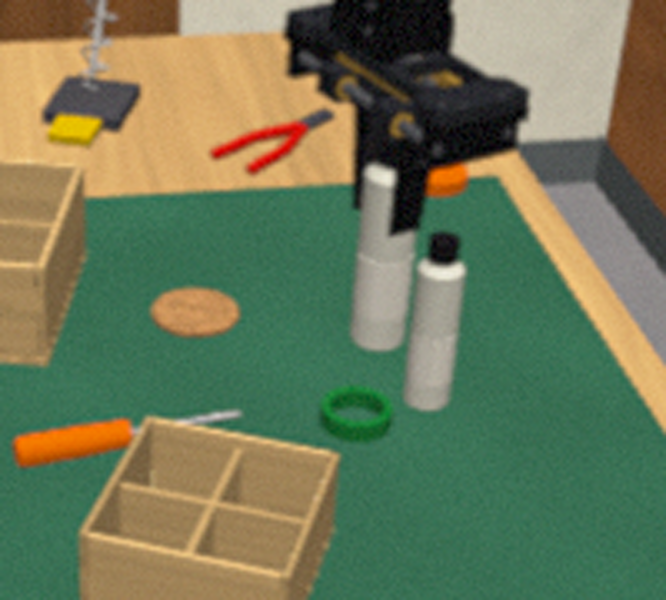

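The bottle hangs nearly upright: base at crop (378,340), left edge running (353,330) to (362,175), and the box is empty. I'll measure the residual tilt and the base height against a projected vertical.

Run:
```python
from h import *
ci=camera_info("side");a=cv2.imread("pics/s2.png");T=np.linalg.inv(np.array(ci["cam_to_world"]))
def proj(p):
    q=T[:3,:3]@p+T[:3,3];s=q[:2]/q[2];s=s*(1+ci["k1"]*(s@s));return (np.array(ci["K"])@[s[0],s[1],1])[:2]
h=cv2.cvtColor(a,cv2.COLOR_BGR2HSV);m=(h[...,1]<45)&(h[...,2]>85)
P=np.array([628.3,-131.8,265.])
C=np.array(ci["cam_to_world"])[:3,3];v=(P-C)*[1,1,0];v/=np.linalg.norm(v);l=np.array([-v[1],v[0],0]); l=l if proj(P+l)[0]<proj(P)[0] else -l
for z in(20,0,-20,-40,-60,-80):
    u,vv=proj(P+[0,0,z]+19*l);r=int(round(vv));ur=proj(P+[0,0,z]-19*l)[0]
    x=np.where(m[r,int(u)-12:int(ur)+12])[0]+int(u)-12
    print(z,r,"pred L,R",u.round(1),ur.round(1),"seen",x.min() if len(x) else None,x.max() if len(x) else None)
col=int(round(proj(P+[0,0,-80])[0]));rows=np.where(m[150:200,col])[0]+150;print("bottom row",rows.max())
for s in(-85,-90,-95,-100):print(s,proj(P+[0,0,s]+19*v*-1).round(1))
```

```text
20 137 pred L,R 377.6 394.8 seen 379 387
0 145 pred L,R 377.0 393.9 seen 378 387
-20 153 pred L,R 376.3 393.1 seen 378 393
-40 160 pred L,R 375.7 392.3 seen 377 403
-60 168 pred L,R 375.0 391.4 seen 376 402
-80 175 pred L,R 374.4 390.7 seen 376 401
bottom row 184
-85 [381.9 181.8]
-90 [381.8 183.6]
-95 [381.6 185.4]
-100 [381.4 187.2]
```

Run:
```python
from h import *
import pickle
ci=pickle.load(open("w1.pkl","rb"));a=cv2.imread("pics/w1.png");h=cv2.cvtColor(a,cv2.COLOR_BGR2HSV)
m=((abs(h[...,0].astype(int)-12)<8)&(h[...,1]>70)).astype(np.uint8);m[:,130:]=0;m[145:]=0
x,y=np.nonzero(m)[::-1];print(x.min(),x.max(),y.min(),y.max(),onz(ci,x.mean(),y.mean(),6).round(1))
```

```text
49 114 73 136 [555.4 185.2   6. ]
```

Request:
{"op": "move_arm", "data": {"commands": [[[-0.8,3.2,0],[0,0,0],0.2],[[-0.8,3.2,0],[0,0,0],0.2],[[-0.8,3.2,0],[0,0,0],0.2],[[-0.8,3.2,0],[0,0,0],0.2],[[-0.8,3.2,0],[0,0,0],0.2],[[-0.8,3.2,0],[0,0,0],0.2],[[-0.8,3.2,-1],[0,0,0],0.2],[[-0.8,3.2,-1],[0,0,0],0.2],[[-0.8,3.2,-1],[0,0,0],0.2],[[-0.8,3,-1],[0,0,0],0.2]]}}

```text
t: 7.95
eef_pos: [548.4, 188.3, 223.7]
tcp_rot: [3.141, 0.002, 0.349]
ft_force: [0.2, 0.9, -1.7]
opening: 0.398
grip_force: 30.0
```

Request:
{"op": "move_arm", "data": {"commands": [[[0.2,-0.2,-2],[0,0,0],0.2],[[0,0,-2],[0,0,0],0.2],[[0,0,-2],[0,0,0],0.2],[[0,0,-2],[0,0,0],0.2],[[0,0,-1.5],[0,0,0],0.2],[[0,0,-1],[0,0,0],0.2],[[0,0,-0.5],[0,0,0],0.2],[[0,0,0],[0,0,0],0.2],[[0,0,0],[0,0,0],0.2]]}}

```text
t: 8.85
eef_pos: [550.9, 184.5, 115.1]
tcp_rot: [3.141, -0.0, 0.348]
ft_force: [-0.3, 0.6, -1.7]
opening: 0.398
grip_force: 30.0
```

Request:
{"op": "move_arm", "data": {"commands": [[[0,0,-0.3],[0,0,0],0.2],[[0,0,-0.2],[0,0,0],0.2],[[0,0,-0.2],[0,0,0],0.2],[[0,0,0],[0,0,0],0.2]]}}

```text
t: 9.25
eef_pos: [550.5, 184.3, 107.5]
tcp_rot: [3.141, 0.0, 0.347]
ft_force: [0.1, 0.5, -2.6]
opening: 0.395
grip_force: 30.0
```

Request:
{"op": "move_arm", "data": {"commands": [[[0,0,-0.2],[0,0,0],0.2],[[0,0,-0.1],[0,0,0],0.2],[[0,0,0],[0,0,0],0.2]]}}

```text
t: 9.55
eef_pos: [550.5, 184.3, 104.5]
tcp_rot: [3.142, 0.0, 0.347]
ft_force: [-0.4, -0.1, -1.7]
opening: 0.393
grip_force: 30.0
```

Request:
{"op": "move_arm", "data": {"commands": [[[0,0,-0.15],[0,0,0],0.2],[[0,0,0],[0,0,0],0.2]]}}

```text
t: 9.75
eef_pos: [550.5, 184.4, 103.0]
tcp_rot: [3.142, 0.0, 0.347]
ft_force: [-0.4, 0.7, -2.4]
opening: 0.398
grip_force: 30.0
```

Request:
{"op": "move_arm", "data": {"commands": [[[0,0,-0.15],[0,0,0],0.2],[[0,0,0],[0,0,0],0.2]]}}

```text
t: 9.95
eef_pos: [550.5, 184.4, 101.5]
tcp_rot: [3.142, 0.0, 0.347]
ft_force: [-0.1, 0.1, -1.4]
opening: 0.393
grip_force: 30.0
```

Request:
{"op": "move_arm", "data": {"commands": [[[0,0,-0.1],[0,0,0],0.2],[[0,0,0],[0,0,0],0.2]]}}

```text
t: 10.15
eef_pos: [550.8, 184.4, 101.1]
tcp_rot: [3.141, -0.001, 0.347]
ft_force: [-1.1, 0.4, 3.4]
opening: 0.396
grip_force: 30.0
```

Request:
{"op": "move_arm", "data": {"commands": [[[0,0,-0.1],[0,0,0],0.2],[[0,0,0],[0,0,0],0.2]]}}

```text
t: 10.35
eef_pos: [551.1, 184.5, 101.0]
tcp_rot: [3.141, -0.002, 0.347]
ft_force: [-2.6, -1.3, 12.3]
opening: 0.399
grip_force: 30.0
```

Request:
{"op": "move_arm", "data": {"commands": [[[0,0,-0.1],[0,0,0],0.2],[[0,0,0],[0,0,0],0.2]]}}

```text
t: 10.55
eef_pos: [551.5, 184.5, 101.0]
tcp_rot: [3.141, -0.003, 0.347]
ft_force: [-5.1, -2.4, 21.6]
opening: 0.398
grip_force: 30.0
```

Contact is firm, so I'll ease back to a light load and open.

Request:
{"op": "move_arm", "data": {"commands": [[[0,0,0.2],[0,0,0],0.2],[[0,0,0],[0,0,0],0.2]]}}

```text
t: 10.75
eef_pos: [550.7, 184.4, 101.0]
tcp_rot: [3.141, -0.001, 0.347]
ft_force: [-1.3, -1.2, 8.8]
opening: 0.397
grip_force: 30.0
```

Request:
{"op": "move_arm", "data": {"commands": [[[0,0,0],[0,0,0],0.5],[[0,0,0],[0,0,0],0.6],[[0,0,0],[0,0,0],0.8],[[0,0,0],[0,0,0],1],[[0,0,0],[0,0,0],1],[[0,0,0],[0,0,0],1],[[0,0,0],[0,0,0],1],[[0,0,0],[0,0,0],1],[[0,0,0],[0,0,0],1]]}}

```text
t: 11.65
eef_pos: [550.6, 184.4, 100.7]
tcp_rot: [3.142, -0.0, 0.347]
ft_force: [0.3, -0.1, -0.8]
opening: 0.998
grip_force: 0.0
```

Request:
{"op": "move_arm", "data": {"commands": [[[0,0,1],[0,0,0],1],[[0,0,2],[0,0,0],1],[[0,0,2],[0,0,0],1],[[0,0,2],[0,0,0],1],[[0,0,2],[0,0,0],1],[[-1,2,2],[0,0,0],1],[[-2,3,1],[0,0,0],1],[[-2,3,0],[0,0,0],1],[[-2,3,0],[0,0,0],1],[[0,0,0],[0,0,0],1]]}}

```text
t: 12.65
eef_pos: [478.5, 296.9, 221.7]
tcp_rot: [-3.141, -0.001, 0.35]
ft_force: [-0.5, -1.0, 0.6]
opening: 0.999
grip_force: 0.0
```

Run:
```python
from h import *
a=read_camera("side")[90:290,250:450];b=read_camera("top")[40:260,150:430]
o=np.zeros((400,800,3),np.uint8);o[:,:400]=cv2.resize(a,(400,400),interpolation=cv2.INTER_CUBIC);o[:314,400:]=cv2.resize(b,(400,314),interpolation=cv2.INTER_CUBIC)
cv2.imwrite("pics/end.png",o)
```

```text
(no output)
```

View pics/end.png

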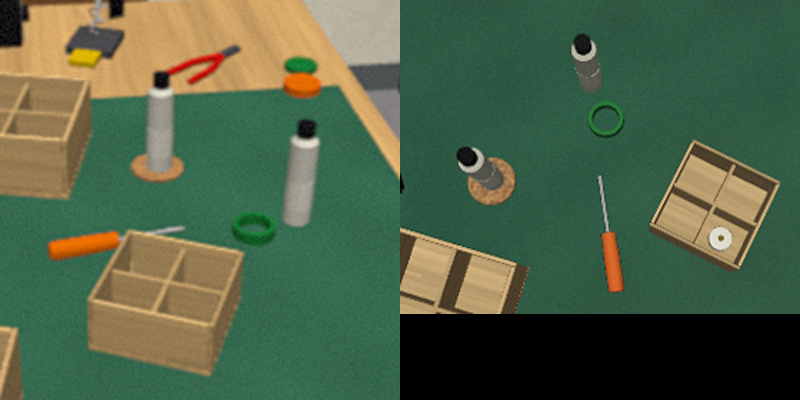

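The bottle stands upright and centred on the coaster (left pane (160,168), right pane (490,182)). The spare is untouched at (300,220), and the box is empty apart from the candle. Handing in.

```bash
python3 -c "
from cell import env
print(env.job_done())"
```

```text
the job is handed in; nothing more can be done
None
```

The flux bottle is out of the tidy box and standing upright, cap up, wholly on the cork coaster and released; the spare bottle was left as it was, and the job was handed in at about 13 s.

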